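Refit the gear of the label rewinder

ROBOT

A 6-joint arm with a two-finger parallel gripper is mounted at the origin on the work surface. World frame = base frame: x ahead of the robot, y to its left, z up, the work surface at z = 0. Lengths are in m, angles in degrees, forces in N, time in s.
With the tool pointing down it reaches from about 0.325 to 0.775 m from the base axis. Payload 9.3 kg.
Tool frame: the origin (TCP) lies at the very end of the fingers, on their centre line; the grasp point (between the pads) lies 19 mm behind it (ctrl.grip_point_offset is the distance from the TCP to the grasp point, in m); y points along the fingers, x is the direction in which the jaws open and shut, and the axes are right-handed (so a half turn about y gives the same grasp; the last joint's range is limited). The gripper opens to 85 mm and grips with 20 to 120 N. Pads are 22 mm wide; open, the fingers measure 114 mm over their backs; the gripper's body (76 mm by 85 mm) begins 54 mm behind the grasp point. The pads swing forward as they close: fully open they stand 13 mm farther back than shut.
Start: joints at [-79.79, 14.817, 1.232, 76.415, 0, 81.257], TCP at [0.179, -0.52, 0.231] pointing down, gripper open.
Joint ranges: [-174.27, 174.27], [-52.1, 104.24], [-59.71, 78.15], [-110.17, 111.67], [-87.03, 83.33], [-180, 180]. Speed limits (degrees/s): [127.2, 127.2, 159.86, 180, 180, 180].

INTERFACE

Orientations are given as a 3x3 rotation matrix whose columns are the frame's x, y, z axes.
In Python, from plant import telemetry, optics, workorder, ctrl gives the robot as it stands.
- The arm moves only by the tool send_rows, never from a script. Its argument "commands" is a list of rows, each a list of 7 numbers: the opening in per cent of the stroke, from 0 (shut) to 100 (fully open), then the shift along the tool's x, y, z in m, then the turn, a rotation vector about the tool's x, y, z in rad. A call has 1 to 12 rows; each row is the pose to reach, as a shift and turn from the pose commanded when the call began, along the tool's axes at that moment; what a row does not reach only later rows make up. A row lasts 1/8 s, in which the tool goes at most 62.5 mm and 10.7 degrees, less where a joint would pass 70% of its speed; a pose out of reach is approached as far as the arm can. A call with a gripper value outside its range is refused whole. The fingers move at their own pace and stop on an object; the grip force is fixed at half the most. Time passes only in rows, so rows that repeat a pose let the fingers close. It gives the time, the measured TCP pose, the force and the opening at its end, in the units of the state.
- telemetry.sense(): the state, without advancing time (a new reading comes with each control period).
- optics.read_camera(name): name is "side" or "top" or "wrist"; returns the picture (384x512x3 uint8, red, green, blue); there is no depth.
- optics.get_calibration(name): a dict with "camera_matrix" (3x3 intrinsics, pixels), "dist_coeffs" ([k1, k2, p1, p2, k3] as OpenCV has them; the pictures are not rectified), "R" (3x3) and "t" (3): a world point X has camera coordinates R X + t; the wrist camera has in their place "tool_from_camera" (4x4, takes a point from camera to tool coordinates, whose origin is the TCP and whose axes are the tool frame's). Camera axes: x right, y down, z forward; pixel columns grow to the right and rows downward; lengths in m; the calibration is good to about 2 mm. A picture is of the moment at which its call begins: read the wrist's pose just before it. get_calibration takes no time and is no camera call.
- workorder.finish_job(): hands the job in, once; it reports no verdict.
The state is a dict: "clock": time; "joints": joint angles; "joint_velocities": joint speeds; "joint_torque": joint torques, N m; "tcp_pos": TCP position; "ee_rot": TCP orientation; "wrist_force": force on the tool from outside, world axes, zero at the start; "ft_torque": the same for the moment, N m; "gripper_width": finger opening in m.
Only numpy, scipy, OpenCV 4.12 (cv2) and the standard library are available. Lean on these libraries where they do the work, as an engineer would, in place of code of your own. Each camera call takes 0.05 s, during which the arm holds its last target.

TASK

Refit the large gear of the label rewinder: swing the keeper clear of the bare spindle, take the large gear out of the parts tray, set it hub up on the spindle turned so that its teeth mesh with the drive gear, and push it fully home. Then swing the keeper back over the gear until it is closed, let go, and leave the small gear, the roll and the carton in the tray where they are.

Things in the scene. Friction and masses are not known exactly. Their poses are not given: they have to be found in the camera images.
- machine: fixed gear unit of a label rewinder: grey case 170 (x) by 260 (y) mm, deck 60 mm above the desk. Origin on the desk below the spindle axis, z up. Left or right of the middle, yaw within 0.5 rad. Two fixed steel guide rollers (14 mm diameter, 60 mm above the deck) stand at x = +62 and -62 mm, y = 0. A reel of labels (104 mm diameter, top 62 mm above the desk) is fixed at x = 150 mm, y = 0
- spindle (a point): centre of the flat seat (32 mm diameter, 3 mm above the deck) on which the large gear must rest. The spindle stands on it, 14 mm diameter, 12 mm tall and then a cone to 16 mm. Axes as the machine's
- drive_axis (a point): on the axis of the drive gear, at the top of its teeth, 9 mm above the seat, 65 mm from the spindle towards the machine's -y. The drive gear has the same 12 teeth and diameters as the large gear; it is steel and its teeth are 10 mm tall
- drive (a joint): turn of the drive gear, rad, counter-clockwise from above; starts anywhere, moves with friction (0.04 N m). At 0 a tooth points at the spindle (machine's +y) and one to the machine's +x; a tooth every 30 degrees. To mesh, the large gear's counter-clockwise turn relative to the machine must be minus this value plus 15 degrees plus any multiple of 30 degrees (about 3 degrees of play either way)
- keeper (a joint): swing of the keeper, rad: 0 is closed (at its stop, its arm pointing from its pivot at the spindle and lying over the gear's rim), growing counter-clockwise from above to the open stop at 1.6. Starts between 0 and 0.6; the gear can pass from about 1.0 on. Stays where it is left (friction about 0.05 N m)
- keeper_hinge (a point): pivot axis of the keeper, 60 mm from the spindle towards the machine's +y, at the underside of the keeper's flat steel bar, 20.5 mm above the seat. The bar is 14 mm wide, 5 mm thick; its arm reaches 41 mm from the pivot, its underside 2.5 mm above the rim of a gear that is fully home
- keeper_handle (a point): centre of the top of the keeper's handle: an upright round black pin, 14 mm diameter, 27 mm of it free above the bar, on the tail 45 mm from the pivot, opposite to the arm (towards the machine's +y when closed; it swings to the machine's -x as the keeper opens)
- tray: fixed black parts tray, 250 by 250 mm, rim 22 mm high, walls and floor 5 mm thick. Origin at the centre of its underside. Four things stand in it, in a square of about 105 mm pitch, any of them in any corner
- gear: the large steel gear, about 0.35 kg, hub up: 12 tapered teeth, 73 mm over the tips, 53 at the roots, 18 thick. On top a solid hexagonal hub 24 mm across flats, 34 mm tall (top 52 mm above the underside). Blind bore from below, 16.6 mm diameter, 18 mm deep. Origin at the centre of its underside, z up; a tooth on +x and every 30 degrees; hub flats face +x and every 60 degrees. Starts at any yaw
- small_gear: bystander: a smaller steel gear with 8 teeth, 51 mm over the tips, same thickness and hub as the large gear. Origin at the centre of its underside
- tape_roll: bystander: cardboard ring (bare roll core), 72 mm outside diameter, 48 mm tall, standing flat. Origin at the centre of its underside
- carton: bystander: small cardboard carton 55 by 55 by 80 mm tall. Origin at the centre of its underside
- stand: fixed empty scanner stand between machine and tray, an obstacle: black foot disc 40 mm, upright 14 mm pole, small cup 36 mm wide at its top, 200 mm tall in all. Origin at the centre of its foot, on the desk

How it is judged (in metres and radians):
On the way, in this order (a step that is already met when the one before it is completed fails the run):
1. the keeper is swung clear of the spindle (beyond 0.8 rad) (value of joint keeper above 0.8 rad), for 0.2 s.
2. the large gear is on the spindle, meshed and home (underside within 3 mm of the seat, within 3 mm of the axis, level within 0.08 rad), the keeper still open (z of gear in the frame of spindle below 0.003 m and horizontal distance between gear and spindle below 0.003 m and angle between gear's own z axis and vertical below 0.08 rad and value of joint keeper above 0.8 rad), for 0.2 s.
3. the keeper is closed over the gear (below 0.2 rad) (value of joint keeper below 0.2 rad), for 0.2 s.
At the end, for the whole second after the job is handed in: Large gear on the seat, meshed (underside within 3 mm of the seat, axis within 3 mm, level within 0.08 rad, at rest; only meshed teeth let it so low); keeper closed over it (below 0.2 rad); small gear, roll and carton within 30 mm of their starts (z of gear in the frame of spindle between -0.003 and 0.003 m and horizontal distance between gear and spindle below 0.003 m and angle between gear's own z axis and vertical below 0.08 rad and linear speed of gear below 0.02 m/s and value of joint keeper below 0.2 rad and distance of each of small_gear, tape_roll, carton from where it was at the start of the episode below 0.03 m); the robot touches nothing.
It fails at once if the small gear, the roll or the carton is moved more than 30 mm (distance of any of small_gear, tape_roll, carton from where it was at the start of the episode above 0.03 m).
It also fails if it takes over 72 s, if anything falls off the work surface, if the arm or the gripper's body presses on something with over 40 N, if the wrist force passes 120 N, or if a joint passes its speed limit or range.

## Working session

There is one attempt and no reset: what is moved stays moved. The work goes in short steps, Python scripts to look and compute and a tool call to move; the robot and the scene stay as the last step left them, time stands still between calls to the robot, and variables do not carry over. Pictures are saved under pics/ and viewed, and the job is handed in when it is done.

Besides the shell and the picture viewer there is one more tool, called after "Call:" as name(argument=value, ...), one argument or row to a line, values as JSON. send_rows: Moves the arm, as the interface text tells. Its arguments: {"type":"object","properties":{"commands":{"type":"array"}},"required":["commands"]}

```bash
ls; mkdir -p pics
cat > a.py <<'E'
from plant import telemetry, optics, workorder, ctrl
import cv2, numpy as np
s=telemetry.sense(); print({k:np.round(v,4).tolist() for k,v in s.items()}, ctrl.grip_point_offset)
for n in ("side","top","wrist"):
    im=optics.read_camera(n); cv2.imwrite(f"pics/{n}0.png",im[:,:,::-1])
    c=optics.get_calibration(n); print(n,{k:np.round(v,4).tolist() for k,v in c.items()})
E
python3 a.py
```

```text
pics
{'clock': 0.0, 'joints': [-79.7903, 14.8504, 1.1887, 76.4157, 0.0001, 81.2589], 'joint_velocities': [-0.0025, -0.019, 0.0302, 0.1466, 0.0929, 0.0076], 'joint_torque': [-0.0003, -55.5641, 34.453, 0.0139, -0.0, 0.0], 'tcp_pos': [0.1786, -0.5199, 0.2307], 'ee_rot': [[0.3248, -0.0002, 0.9458], [-0.9458, 0.0013, 0.3248], [-0.0013, -1.0, 0.0002]], 'wrist_force': [0.6852, 0.5513, 0.2115], 'ft_torque': [-0.0318, 0.0158, -0.0222], 'gripper_width': 0.0856} 0.0187
side {'camera_matrix': [[498.7835, 0.0, 259.58], [0.0, 498.7835, 188.2809], [0.0, 0.0, 1.0]], 'dist_coeffs': [-0.0094, 0.0, 0.0, 0.0, 0.0], 'R': [[-0.6783, -0.7348, -0.0003], [-0.3925, 0.3626, -0.8453], [0.6212, -0.5732, -0.5343]], 't': [0.3754, 0.3036, 1.0674]}
top {'camera_matrix': [[448.9875, 0.0, 259.0203], [0.0, 448.9875, 198.1749], [0.0, 0.0, 1.0]], 'dist_coeffs': [0.0089, 0.0, 0.0, 0.0, 0.0], 'R': [[0.003, -1.0, 0.0015], [-0.9757, -0.0032, -0.2193], [0.2193, -0.0008, -0.9757]], 't': [0.0216, 0.5486, 1.0423]}
wrist {'camera_matrix': [[307.9084, 0.0, 252.591], [0.0, 307.9084, 189.5329], [0.0, 0.0, 1.0]], 'dist_coeffs': [-0.0137, 0.0, 0.0, 0.0, 0.0], 'tool_from_camera': [[1.0, -0.0001, 0.0004, -0.0011], [-0.0004, -0.329, 0.9443, -0.142], [-0.0, -0.9443, -0.329, 0.0838], [0.0, 0.0, 0.0, 1.0]]}
```

View pics/top0.png

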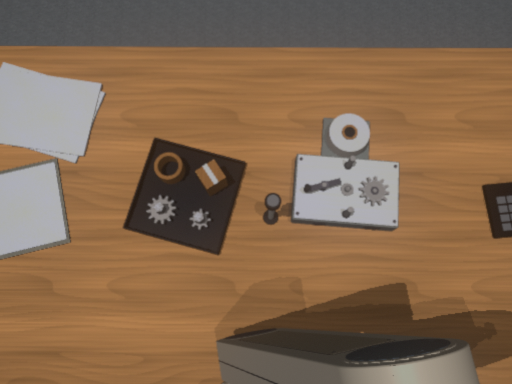

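View pics/side0.png

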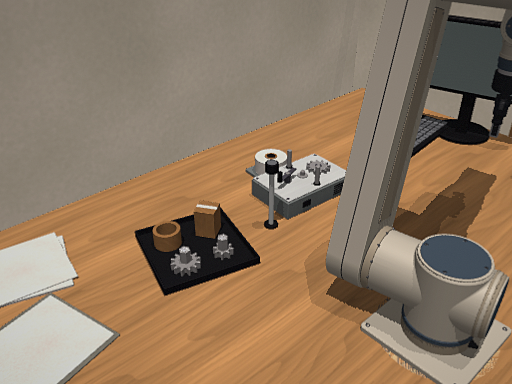

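View pics/wrist0.png

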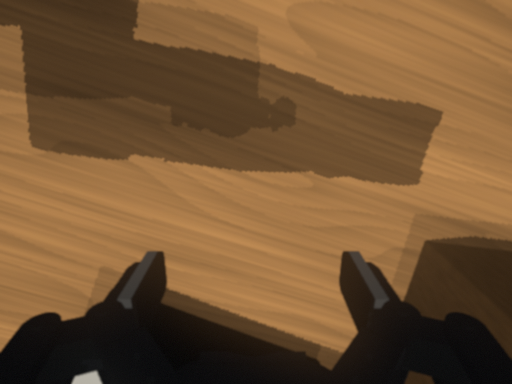

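```bash
cat > h.py <<'E'
from plant import telemetry, optics, workorder, ctrl
import cv2, numpy as np
from scipy.spatial.transform import Rotation as Ro
def cal(n):
    c=optics.get_calibration(n); return c
def ray(n,uv,s=None):
    c=cal(n); K=np.array(c["camera_matrix"]);d=np.array(c["dist_coeffs"])
    p=cv2.undistortPoints(np.array([[uv]],float),K,d)[0,0]; v=np.array([p[0],p[1],1.])
    if n=="wrist":
        T=np.array(c["tool_from_camera"]); R=np.array(s["ee_rot"])
        return R@T[:3,3]+s["tcp_pos"], R@T[:3,:3]@v
    R=np.array(c["R"]);t=np.array(c["t"]); return -R.T@t, R.T@v
def atz(n,uv,z,s=None):
    o,v=ray(n,uv,s); return o+v*(z-o[2])/v[2]
def proj(n,X,s=None):
    c=cal(n); K=np.array(c["camera_matrix"]);d=np.array(c["dist_coeffs"])
    X=np.atleast_2d(np.array(X,float))
    if n=="wrist":
        T=np.array(c["tool_from_camera"]);R=np.array(s["ee_rot"])
        Y=(X-s["tcp_pos"])@R; Y=(Y-T[:3,3])@T[:3,:3]
    else: Y=X@np.array(c["R"]).T+np.array(c["t"])
    return cv2.projectPoints(Y,np.zeros(3),np.zeros(3),K,d)[0][:,0]
E
python3 - <<'E'
import cv2
im=cv2.imread('pics/top0.png')
cv2.imwrite('pics/top0m.png',cv2.resize(im[105:235,280:410],None,fx=6,fy=6,interpolation=cv2.INTER_CUBIC)[:600])
cv2.imwrite('pics/top0m2.png',cv2.resize(im[140:240,280:410],None,fx=6,fy=6,interpolation=cv2.INTER_CUBIC))
cv2.imwrite('pics/top0t.png',cv2.resize(im[135:255,120:250],None,fx=5,fy=5,interpolation=cv2.INTER_CUBIC))
E
```

```text
(no output)
```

View pics/top0m2.png

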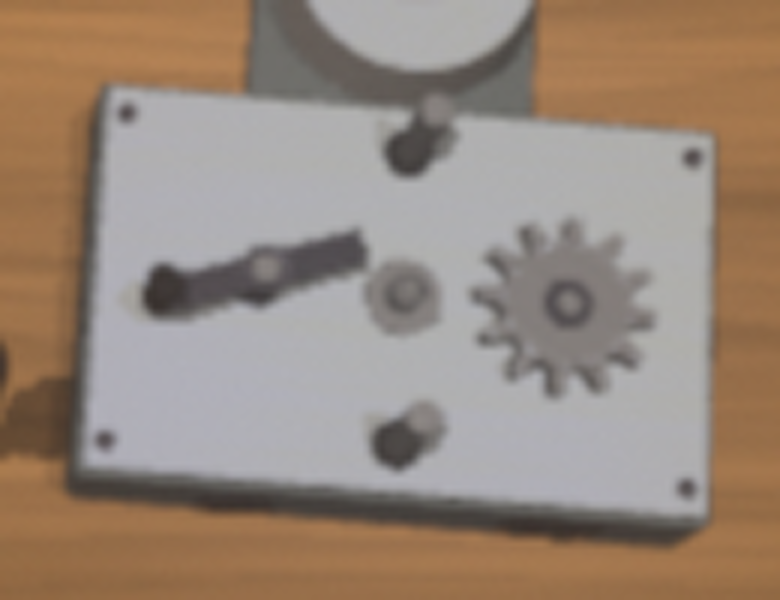

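View pics/top0t.png

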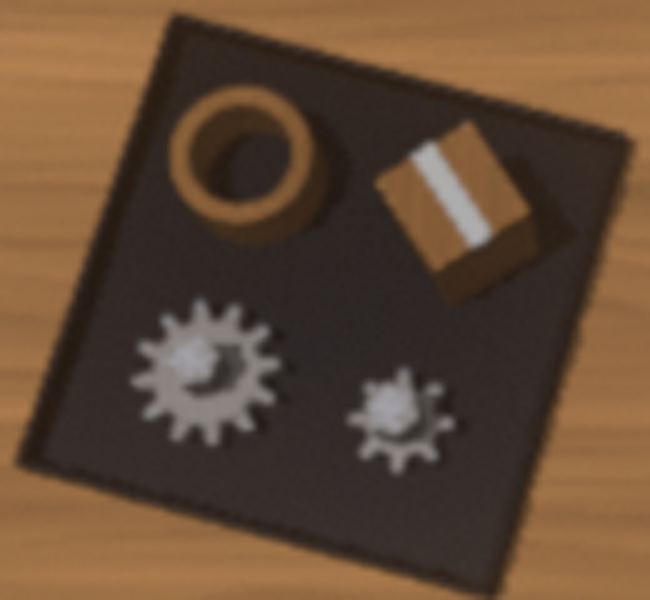

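Run:
```python
from h import *
o=lambda u,v,f=6,ox=280,oy=140:((u+.5)/f-.5+ox,(v+.5)/f-.5+oy)
P=lambda u,v,z:atz("top",o(u,v),z)
sc=[P(*p,.06) for p in [(127,112),(693,157),(686,488),(105,440)]]
c=np.mean(sc,0);print("screws",np.round(sc,4).tolist(),"ctr",c)
print("sides",[np.linalg.norm(sc[i]-sc[(i+1)%4]) for i in range(4)])
y=(sc[0]+sc[3]-sc[1]-sc[2]); yaw=np.arctan2(y[1],y[0])-np.pi/2; print("yaw",yaw)
tr=lambda u,v,z:atz("top",o(u,v,5,120,135),z)
sp=P(407,287,.079); dr=P(569,303,.072+.001); pv=P(265,264,.0885+.002); hd=P(165,285,.1155); r1=P(436,108,.12);r2=P(428,415,.12)
print("spindle",sp,"roller mid",(r1+r2)/2,r1,r2); print("drive",dr,np.linalg.norm(dr-sp),"pivot",pv,np.linalg.norm((pv-sp)[:2]),"handle",hd,np.linalg.norm((hd-pv)[:2]))
d=pv-sp;print("yaw sp-pv",np.arctan2(d[1],d[0])-np.pi/2); d=sp-dr;print("yaw dr-sp",np.arctan2(d[1],d[0])-np.pi/2);d=r1-r2;print("yaw rollers",np.arctan2(d[1],d[0]))
h=hd-pv;print("keeper",np.arctan2(h[1],h[0])-np.pi/2-yaw)
print("gear base pl",tr(207,372,.005+.018),"hub",tr(190,357,.057),"small",tr(400,420,.023),"smallhub",tr(388,405,.057),"roll",tr(241,155,.053),"cartontop",tr(452,197,.085))
print("tray corners",[np.round(tr(*p,.022),3).tolist() for p in [(175,15),(632,137),(497,597),(20,465)]])
print("stand",atz("top",(272.5,200),.2),atz("top",(270.5,216.5),0))
```

```text
screws [[0.6517, -0.081, 0.06], [0.6329, -0.3163, 0.06], [0.4931, -0.3047, 0.06], [0.5121, -0.0697, 0.06]] ctr [ 0.57246173 -0.1929336   0.06      ]
sides [np.float64(0.2360570354744276), np.float64(0.14020858019376828), np.float64(0.2357544885515767), np.float64(0.14005443451520755)]
yaw -0.08030158922107744
spindle [ 0.5719206 -0.1912249  0.079    ] roller mid [ 0.57271342 -0.19307811  0.12      ] [ 0.63453948 -0.19723957  0.12      ] [ 0.51088736 -0.18891666  0.12      ]
drive [ 0.56693686 -0.25798719  0.073     ] 0.06721637456278019 pivot [ 0.57835965 -0.13231838  0.0905    ] 0.05925739979388551 handle [ 0.56326409 -0.08925229  0.1155    ] 0.0456351149903199
yaw sp-pv -0.1088773807796446
yaw dr-sp -0.07451073439500933
yaw rollers -0.06720774618537405
keeper 0.41744027674269746
gear base pl [0.52815098 0.27100202 0.023     ] hub [0.52886813 0.27218732 0.057     ] small [0.5038365  0.17270136 0.023     ] smallhub [0.50523582 0.17427017 0.057     ] roll [0.63345237 0.25292309 0.053     ] cartontop [0.60291093 0.14269083 0.085     ]
tray corners [[0.719, 0.298, 0.022], [0.653, 0.057, 0.022], [0.415, 0.122, 0.022], [0.481, 0.362, 0.022]]
stand [ 0.51333402 -0.00536282  0.2       ] [ 0.51397115 -0.00637476  0.        ]
```

Call:
send_rows(
  commands=[
    [100,-0.185,-0.049,0.445,0,0,0],
    [100,-0.185,-0.049,0.445,0,0,0],
    [100,-0.185,-0.049,0.445,0,0,0],
    [100,-0.185,-0.049,0.445,0,0,0],
    [100,-0.185,-0.049,0.445,0,0,0],
    [100,-0.185,-0.049,0.445,0,0,0],
    [100,-0.185,-0.049,0.445,0,0,0],
    [100,-0.185,-0.049,0.445,0,0,0],
    [100,-0.185,-0.049,0.445,0,0,0],
    [100,-0.185,-0.049,0.445,0,0,0],
  ],
)

```text
clock: 1.4
tcp_pos: [0.5392, -0.2007, 0.2798]
ee_rot: [[0.325, -0.001, 0.946], [-0.946, 0.0, 0.325], [-0.0, -1.0, -0.001]]
wrist_force: [0.2, -0.3, 0.1]
gripper_width: 0.0858
```

```bash
cat > w.py <<'E'
from h import *
import sys,pickle
s=telemetry.sense(); im=optics.read_camera("wrist"); n=sys.argv[1]
cv2.imwrite(f"pics/{n}.png",im[:,:,::-1]); pickle.dump({k:np.array(v) for k,v in s.items()},open(n+".pkl","wb"))
cv2.imwrite(f"pics/{n}b.png",cv2.resize(im[:,:,::-1],(800,600),interpolation=cv2.INTER_CUBIC))
print(s["clock"],s["tcp_pos"],np.round(s["joints"],1),s["wrist_force"],s["gripper_width"]); print(np.round(s["ee_rot"],4).tolist())
E
python3 w.py w1
```

```text
1.4 [ 0.53915402 -0.20067958  0.27983358] [-28.8  16.9  11.2  84.3  -0.  132.3] [ 0.1565996  -0.27322824  0.09339569] 0.08579985207218917
[[0.3253, -0.0009, 0.9456], [-0.9456, 0.0002, 0.3253], [-0.0005, -1.0, -0.0008]]
```

View pics/w1b.png

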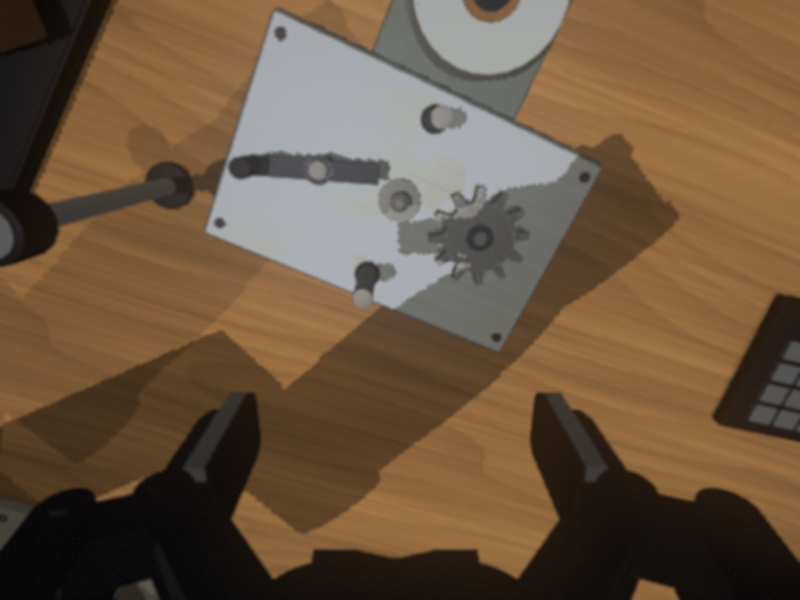

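Run:
```python
import cv2
im=cv2.imread('pics/w1.png')
cv2.imwrite('pics/w1c.png',cv2.resize(im[80:200,135:345],None,fx=3.8,fy=3.8,interpolation=cv2.INTER_CUBIC))
cv2.imwrite('pics/w1d.png',cv2.resize(im[110:190,235:345],None,fx=7,fy=7,interpolation=cv2.INTER_CUBIC))
```

```text
(no output)
```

View pics/w1c.png

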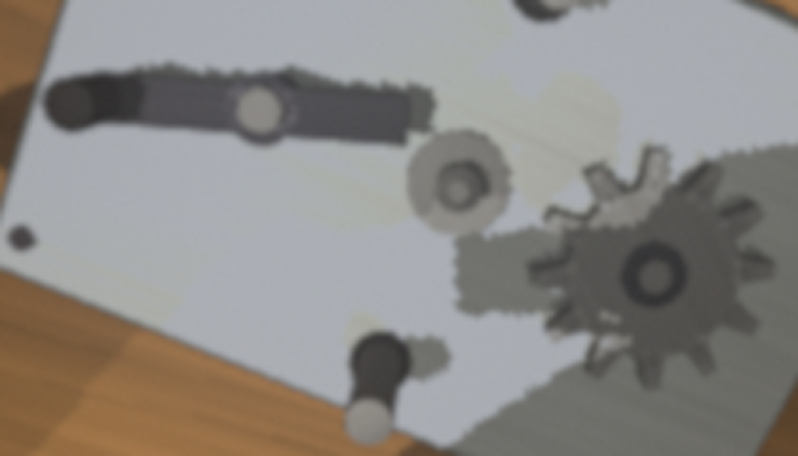

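View pics/w1d.png

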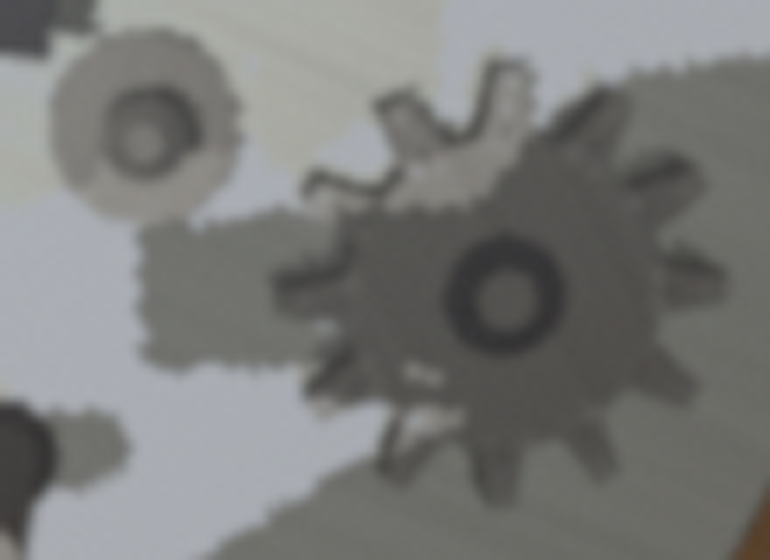

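Run:
```python
from h import *
import pickle
s=pickle.load(open('w1.pkl','rb'))
def mk(f,ox,oy): return lambda u,v,z:atz("wrist",((u+.5)/f-.5+ox,(v+.5)/f-.5+oy),z,s)
c=mk(3.8,135,80);d=mk(7,235,110);b=mk(1.5625,0,0)
sc=np.array([b(*p,.06) for p in [(280,33),(585,177),(496,338),(220,223)]])
print("ctr",sc.mean(0)); y=sc[0]+sc[3]-sc[1]-sc[2]; yaw=np.arctan2(y[1],y[0])-np.pi/2; x=sc[0]+sc[1]-sc[2]-sc[3]; print("yaw",yaw,np.arctan2(x[1],x[0]),[np.linalg.norm(sc[i]-sc[(i+1)%4]) for i in range(4)])
sp=d(146,137,.079);print("sp",sp,"seat",d(146,125,.063))
pv=c(261,108,.0905);hd=c(75,103,.1155);print("pv",pv,"hd",hd,np.linalg.norm((hd-pv)[:2]))
h=hd-pv;print("keeper",np.arctan2(h[1],h[0])-np.pi/2-yaw)
T=np.array([d(*p,.072)[:2] for p in [(508,66),(392,103),(318,188),(283,287),(325,385),(398,472),(497,500),(605,470),(685,390),(715,280),(690,180),(612,100)]])
cen=T.mean(0);v=T-cen;r=np.hypot(*v.T);a=np.arctan2(v[:,1],v[:,0]);print("drive",cen,r.round(4)); 
q=(np.degrees(a-yaw)+15)%30-15; print(q.round(1),"mean",np.degrees(np.angle(np.exp(12j*(a-yaw)).mean())/12))
e=sp[:2]-cen;print(np.hypot(*e),np.arctan2(e[1],e[0])-np.pi/2)
```

```text
ctr [ 0.57131327 -0.19192947  0.06      ]
yaw -0.0815879398343089 -0.07883419901244795 [np.float64(0.23650069777584634), np.float64(0.1410399381399489), np.float64(0.23567701448584036), np.float64(0.1398538278124232)]
sp [ 0.57269857 -0.19134005  0.079     ] seat [ 0.57243104 -0.19157878  0.063     ]
pv [ 0.57718842 -0.13205545  0.0905    ] hd [ 0.56615496 -0.09001271  0.1155    ] 0.04346641575846299
keeper 0.33823475445099094
drive [ 0.56750179 -0.25536748] [0.036  0.0359 0.035  0.0362 0.0331 0.0354 0.0366 0.0366 0.036  0.035
 0.0344 0.0345]
[-4.5 -3.6 -4.5 -6.7 -6.6 -3.1 -4.5 -4.7 -4.9 -4.  -5.1 -3.6] mean -4.650094416910788
0.06423798496694073 -0.08098745715667088
```

Call:
send_rows(
  commands=[
    [45,-0.097,0.09,0.0605,0,0,0],
    [45,-0.097,0.11,0.0605,0,0,0],
    [45,-0.097,0.12,0.0605,0,0,0],
    [45,-0.097,0.12,0.0605,0,0,0],
    [45,-0.097,0.12,0.0605,0,0,0],
    [45,-0.097,0.12,0.0605,0,0,0],
  ],
)

```text
clock: 2.2
tcp_pos: [0.5656, -0.0908, 0.1618]
ee_rot: [[0.323, 0.002, 0.946], [-0.946, -0.001, 0.323], [0.002, -1.0, 0.002]]
wrist_force: [0.1, 0.5, 0.2]
gripper_width: 0.0385
```

```bash
python3 w.py w2
```

```text
2.2 [ 0.56557418 -0.09081316  0.16180922] [-17.5  18.5  -3.7  67.6  -0.  143.6] [0.12840166 0.52698726 0.22786929] 0.03850868887572365
[[0.3231, 0.0024, 0.9464], [-0.9464, -0.0009, 0.3231], [0.0016, -1.0, 0.0019]]
```

View pics/w2b.png

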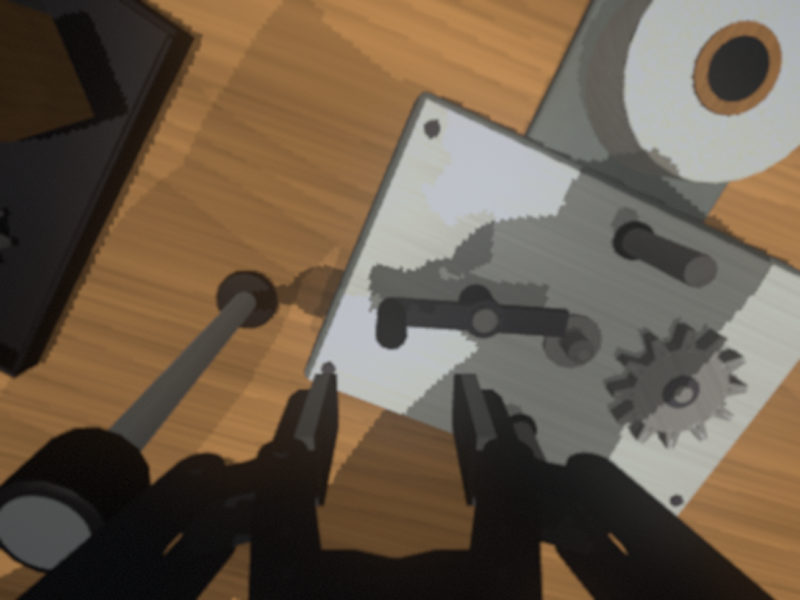

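Run:
```python
from h import *
import pickle
s=pickle.load(open('w2.pkl','rb'))
b=lambda u,v,z:atz("wrist",((u+.5)/1.5625-.5,(v+.5)/1.5625-.5),z,s)
print(b(392,333,.1155),b(486,320,.0905),b(579,352,.079))
print(proj("wrist",[s["tcp_pos"]],s)*1.5625)
```

```text
[ 0.5665136  -0.08817364  0.1155    ] [ 0.57708952 -0.1319454   0.0905    ] [ 0.57248769 -0.18810924  0.079     ]
[[397.73600865 392.42629404]]
```

Call:
send_rows(
  commands=[
    [45,-0.0015,0.04,0.001,0,0,0],
    [45,-0.0015,0.066,0.001,0,0,0],
    [45,-0.0015,0.066,0.001,0,0,0],
    [0,-0.0015,0.066,0.001,0,0,0],
    [0,-0.0015,0.066,0.001,0,0,0],
    [0,-0.0015,0.066,0.001,0,0,0],
    [0,-0.0015,0.066,0.001,0,0,0],
  ],
)

```text
clock: 3.12
tcp_pos: [0.5667, -0.0884, 0.096]
ee_rot: [[0.324, 0.003, 0.946], [-0.946, -0.002, 0.324], [0.003, -1.0, 0.002]]
wrist_force: [-0.7, -4.9, 7.9]
gripper_width: 0.0116
```

Run:
```python
from h import *
s=telemetry.sense();R=np.array(s["ee_rot"]);p=np.array(s["tcp_pos"]);print(p,s["wrist_force"],s["gripper_width"])
pv=np.array([.5769,-.1322]); v=p[:2]-pv; print(np.hypot(*v),np.arctan2(v[1],v[0])-np.pi/2+.08)
for f in np.arange(.1,1.21,.1):
    c,q=np.cos(f),np.sin(f); w=np.array([[c,-q],[q,c]])@v-v
    print(round(f,2),np.round([R[:2,0]@w,R[:2,2]@w],4))
```

```text
[ 0.56665128 -0.08844573  0.09599088] [-0.71893792 -4.85758663  7.88219723] 0.011635462086951473
0.044938543745848145 0.3100855760349472
0.1 [-0.0002 -0.0045]
0.2 [-0.    -0.009]
0.3 [ 0.0007 -0.0134]
0.4 [ 0.0018 -0.0178]
0.5 [ 0.0033 -0.022 ]
0.6 [ 0.0053 -0.026 ]
0.7 [ 0.0076 -0.0299]
0.8 [ 0.0103 -0.0334]
0.9 [ 0.0134 -0.0367]
1.0 [ 0.0168 -0.0397]
1.1 [ 0.0204 -0.0423]
1.2 [ 0.0243 -0.0445]
```

```bash
python3 w.py w3
```

```text
3.125 [ 0.56665128 -0.08844573  0.09599088] [-1.720e+01  2.100e+01 -1.010e+01  5.870e+01 -1.000e-01  1.439e+02] [-0.71893792 -4.85758663  7.88219723] 0.011635462086951473
[[0.3244, 0.0031, 0.9459], [-0.9459, -0.0021, 0.3244], [0.003, -1.0, 0.0023]]
```

View pics/w3b.png

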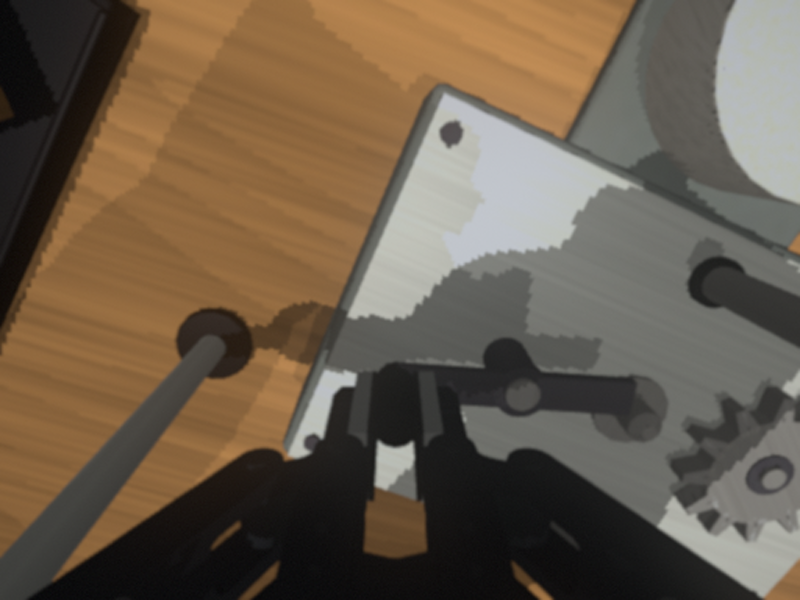

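Call:
send_rows(
  commands=[
    [0,0,0,-0.0045,0,-0.1,0],
    [0,0,0,-0.009,0,-0.2,0],
    [0,0.0007,0,-0.0134,0,-0.3,0],
    [0,0.0018,0,-0.0178,0,-0.4,0],
    [0,0.0033,0,-0.022,0,-0.5,0],
    [0,0.0053,0,-0.026,0,-0.6,0],
    [0,0.0076,0,-0.0299,0,-0.7,0],
    [0,0.0103,0,-0.0334,0,-0.8,0],
    [0,0.0134,0,-0.0367,0,-0.9,0],
    [0,0.0168,0,-0.0397,0,-1.0,0],
    [0,0.0204,0,-0.0423,0,-1.1,0],
    [0,0.0204,0,-0.0423,0,-1.1,0],
  ],
)

```text
clock: 4.68
tcp_pos: [0.534, -0.1218, 0.096]
ee_rot: [[0.99, 0.005, 0.139], [-0.139, -0.002, 0.99], [0.005, -1.0, -0.001]]
wrist_force: [4.1, -4.3, 4.3]
gripper_width: 0.0114
```

Call:
send_rows(
  commands=[
    [45,0.0204,0,-0.0423,0,0,0],
  ],
)

```text
clock: 4.8
tcp_pos: [0.5434, -0.1617, 0.0944]
ee_rot: [[0.991, -0.005, 0.136], [-0.136, 0.005, 0.991], [-0.006, -1.0, 0.004]]
wrist_force: [0.7, -0.2, -0.0]
gripper_width: 0.0285
```

```bash
python3 - <<'E'
from h import *
im=optics.read_camera("top")[:,:,::-1]
cv2.imwrite('pics/top1m.png',cv2.resize(im[140:240,270:400],None,fx=6,fy=6,interpolation=cv2.INTER_CUBIC))
im=optics.read_camera("side")[:,:,::-1]
cv2.imwrite('pics/side1.png',cv2.resize(im[100:240,200:370],None,fx=4.5,fy=4.2,interpolation=cv2.INTER_CUBIC))
E
python3 w.py w4
```

```text
4.9 [ 0.54755558 -0.16782256  0.09460727] [-25.4  21.1 -10.2  58.6  -0.   72.7] [1.19731262 1.19729921 0.02254642] 0.03852309258241035
[[0.99, 0.0013, 0.1411], [-0.1411, -0.0008, 0.99], [0.0014, -1.0, -0.0006]]
```

View pics/top1m.png

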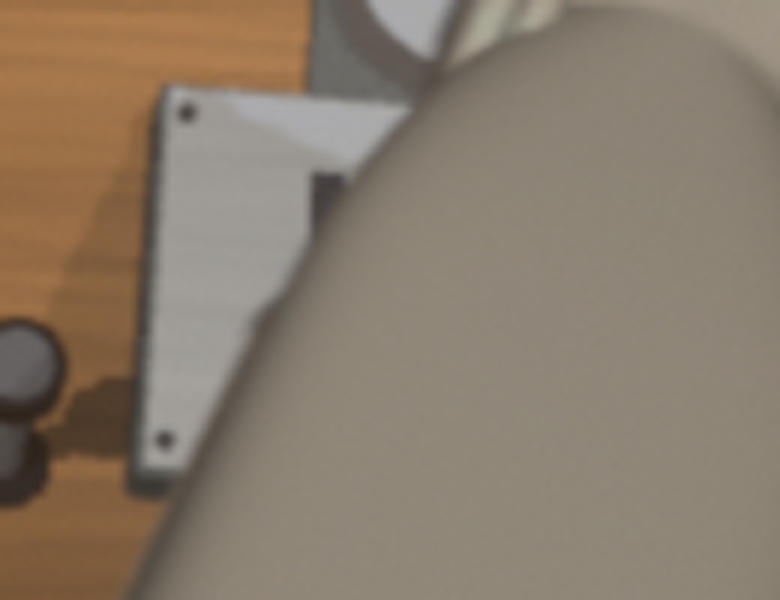

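View pics/side1.png

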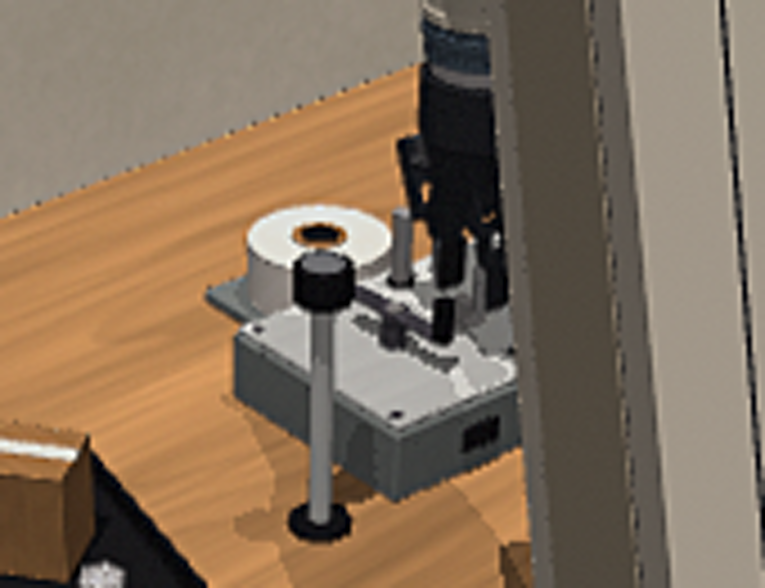

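View pics/w4b.png

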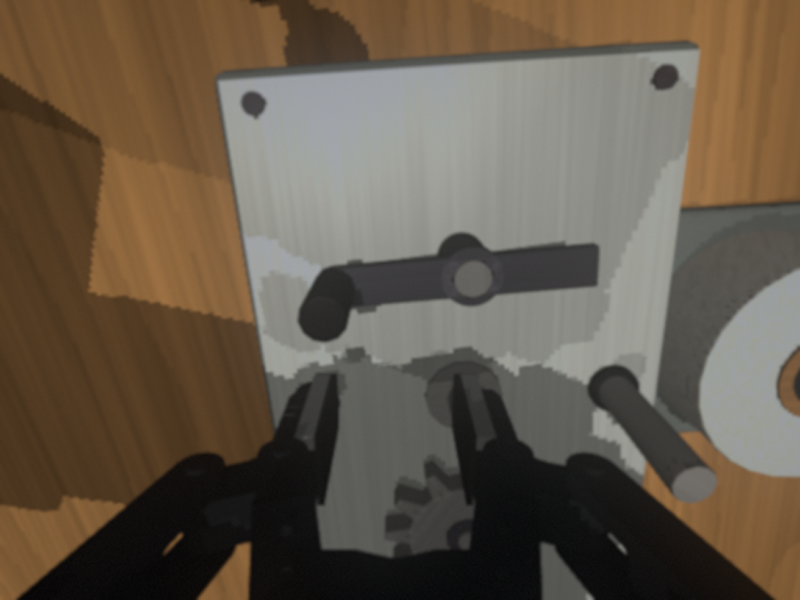

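Call:
send_rows(
  commands=[
    [45,0,-0.06,0,0,0,0],
    [45,0,-0.12,0,0,0,0],
    [45,0,-0.18,0,0,0,0],
    [45,-0.012,-0.18,0.06,0,0,0],
    [45,-0.079,-0.18,0.401,0,0,0],
    [45,-0.079,-0.18,0.401,0,0,0],
    [45,-0.079,-0.18,0.401,0,0,0],
    [45,-0.079,-0.18,0.401,0,0,0],
    [45,-0.079,-0.18,0.401,0,0,0],
    [45,-0.079,-0.18,0.401,0,0,0],
    [45,-0.079,-0.18,0.401,0,0,0],
    [45,-0.079,-0.18,0.401,0,0,0],
  ],
)

```text
clock: 6.45
tcp_pos: [0.5237, 0.2428, 0.2744]
ee_rot: [[0.99, -0.0, 0.139], [-0.139, -0.0, 0.99], [-0.0, -1.0, -0.0]]
wrist_force: [-0.2, -0.8, 1.0]
gripper_width: 0.0382
```

```bash
python3 w.py w5;  python3 - <<'E'
import cv2
im=cv2.imread('pics/w5.png')
cv2.imwrite('pics/w5c.png',cv2.resize(im[60:240,170:350],None,fx=3.3,fy=3.3,interpolation=cv2.INTER_CUBIC))
E
```

```text
6.45 [0.52369862 0.2428228  0.27442026] [ 16.5  17.1  10.7  83.6  -0.  114.5] [-0.24938295 -0.80384228  1.02146569] 0.03818736292885308
[[0.9903, -0.0001, 0.1388], [-0.1388, -0.0001, 0.9903], [-0.0001, -1.0, -0.0001]]
```

View pics/w5b.png

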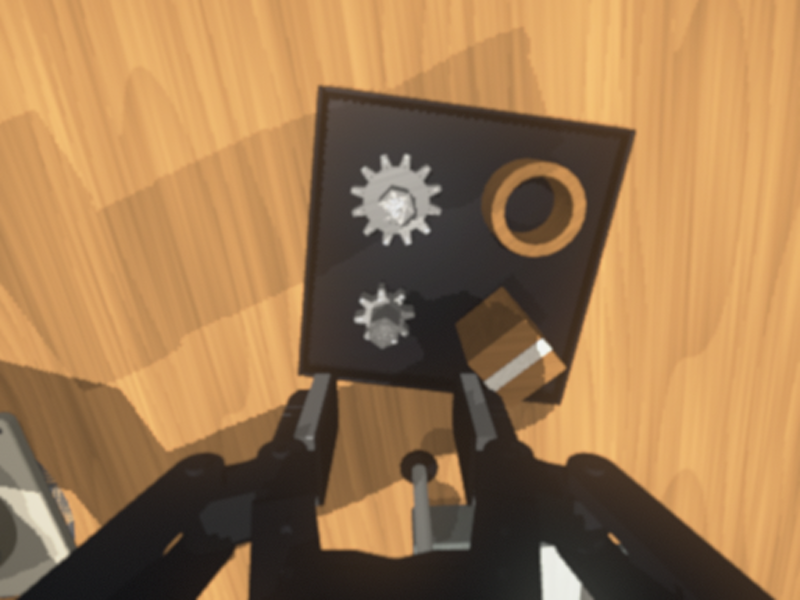

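Run:
```python
import cv2
im=cv2.imread('pics/w5.png')
cv2.imwrite('pics/w5c.png',cv2.resize(im[93:163,215:290],None,fx=8,fy=8,interpolation=cv2.INTER_CUBIC))
```

```text
(no output)
```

View pics/w5c.png

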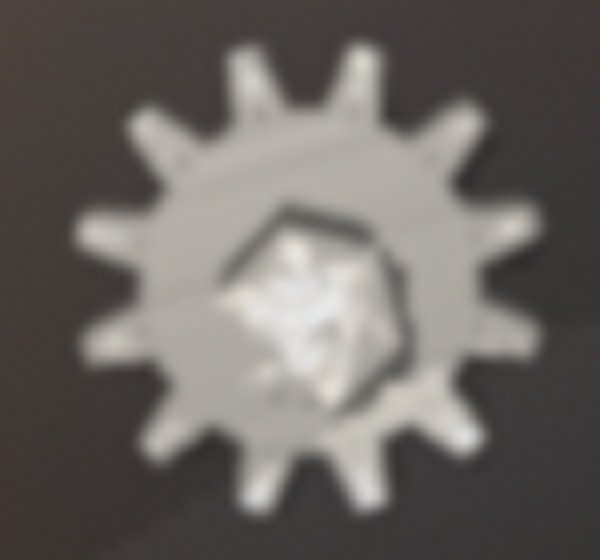

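Run:
```python
from h import *
import pickle
s=pickle.load(open('w5.pkl','rb'))
d=lambda u,v,z:atz("wrist",((u+.5)/8-.5+215,(v+.5)/8-.5+93),z,s)
T=np.array([d(*p,.023)[:2] for p in [(245,50),(366,50),(473,108),(538,217),(537,347),(477,447),(372,505),(257,508),(155,455),(88,355),(80,230),(138,115)]])
c=cv2.fitEllipse((T*1000).astype(np.float32)); cen=T.mean(0);v=T-cen;a=np.arctan2(v[:,1],v[:,0]);print(cen,c,np.hypot(*v.T).round(4),np.degrees(a).round(1))
print("phase",np.degrees(np.angle(np.exp(12j*a).mean())/12),"tooth4",np.degrees(a[3]))
print("psi",np.degrees(np.arctan2(s["ee_rot"][1,0],s["ee_rot"][0,0])), "hubtop",d(313,316,.057))
for n in ("top",):pass
```

```text
[0.52731088 0.27289968] ((527.330078125, 273.00579833984375), (73.85928344726562, 74.78058624267578), 61.89859390258789) [0.0373 0.0369 0.0371 0.0373 0.0374 0.0373 0.0368 0.0369 0.037  0.0372
 0.0373 0.0375] [  97.7   68.7   39.4    8.8  -22.9  -51.8  -82.1 -111.6 -140.8 -170.9
  158.5  127.6]
phase 8.38007484524079 tooth4 8.751353758273853
psi -7.978351352158256 hubtop [0.52765891 0.27327861 0.057     ]
```

Call:
send_rows(
  commands=[
    [45,-0.0006,0.03,0.0303,0,-0.14,0],
    [45,-0.0006,0.08,0.0303,0,-0.286,0],
    [45,-0.0006,0.13,0.0303,0,-0.286,0],
    [45,-0.0006,0.18,0.0303,0,-0.286,0],
    [45,-0.0006,0.18,0.0303,0,-0.286,0],
    [45,-0.0006,0.18,0.0303,0,-0.286,0],
  ],
)

```text
clock: 7.25
tcp_pos: [0.529, 0.2725, 0.0963]
ee_rot: [[0.99, 0.002, -0.144], [0.144, 0.001, 0.99], [0.002, -1.0, 0.0]]
wrist_force: [-0.3, -0.2, 1.3]
gripper_width: 0.0385
```

```bash
python3 w.py w6
```

```text
7.25 [0.52900073 0.27249648 0.09632925] [ 19.2  23.   -6.9  60.    0.  100.9] [-0.34519261 -0.16036136  1.29320285] 0.03846388330129808
[[0.9895, 0.002, -0.1443], [0.1443, 0.0007, 0.9895], [0.0021, -1.0, 0.0004]]
```

View pics/w6b.png

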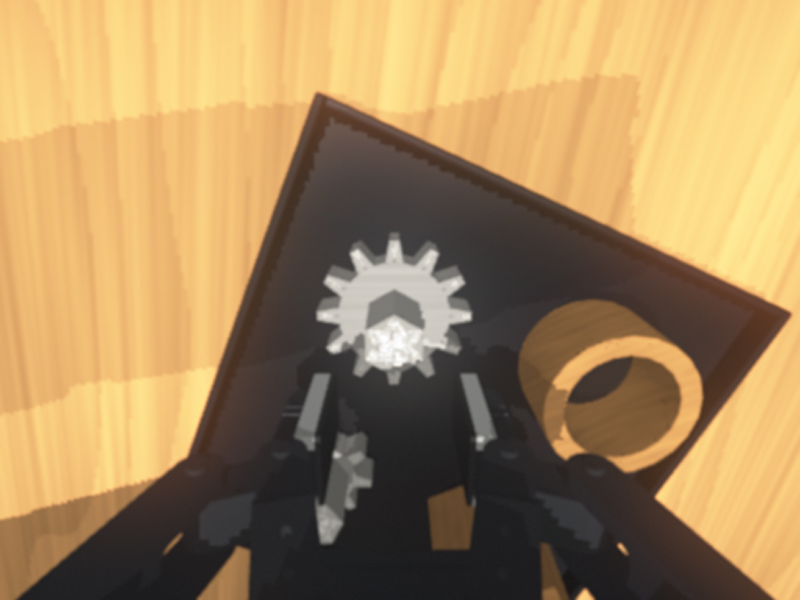

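Call:
send_rows(
  commands=[
    [45,-0.0015,0.035,0.0005,0,0,0],
    [45,-0.0015,0.06,0.0005,0,0,0],
    [45,-0.0015,0.066,0.0005,0,0,0],
    [45,-0.0015,0.066,0.0005,0,0,0],
    [0,-0.0015,0.066,0.0005,0,0,0],
    [0,-0.0015,0.066,0.0005,0,0,0],
    [0,-0.0015,0.066,0.0005,0,0,0],
    [0,-0.0015,0.066,0.0005,0,0,0],
  ],
)

```text
clock: 8.3
tcp_pos: [0.5276, 0.2735, 0.0302]
ee_rot: [[0.989, 0.003, -0.145], [0.145, 0.001, 0.989], [0.003, -1.0, 0.001]]
wrist_force: [1.1, -0.4, 6.6]
gripper_width: 0.023
```

```bash
python3 w.py w7
```

```text
8.3 [0.52755311 0.27353052 0.03018713] [ 19.3  26.1 -12.5  51.2  -0.  101. ] [ 1.09624261 -0.41069293  6.64834448] 0.022958938652940027
[[0.9894, 0.0033, -0.1454], [0.1454, 0.001, 0.9894], [0.0034, -1.0, 0.0006]]
```

View pics/w7b.png

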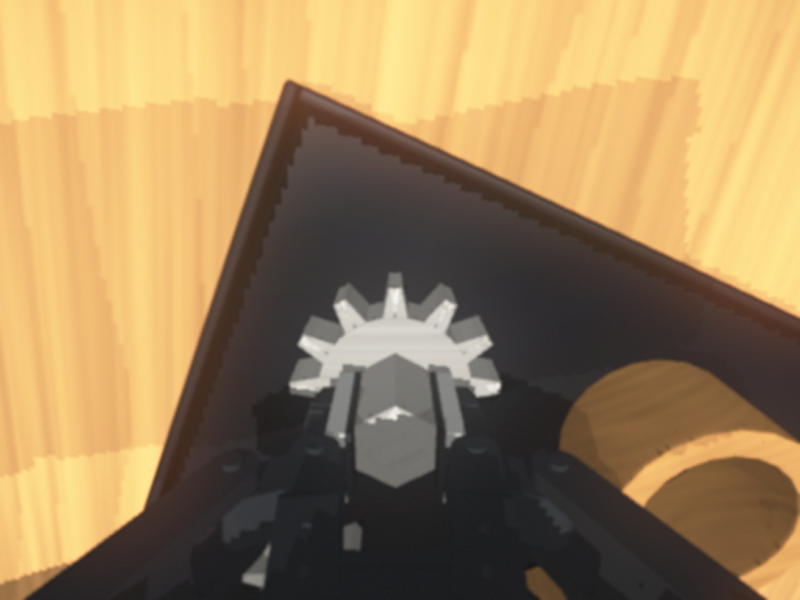

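Call:
send_rows(
  commands=[
    [0,0,-0.05,0,0,0,0],
    [0,0,-0.11,0,0,0,0],
    [0,0,-0.17,0,0,0,0],
    [0,0,-0.23,0,0,0,0],
    [0,-0.002,-0.255,-0.05,0,0,0],
    [0,-0.005,-0.255,-0.11,0,-0.117,0],
    [0,-0.0085,-0.255,-0.17,0,-0.117,0],
    [0,-0.0115,-0.255,-0.23,0,-0.117,0],
    [0,-0.0145,-0.255,-0.29,0,-0.117,0],
    [0,-0.0175,-0.255,-0.35,0,-0.117,0],
    [0,-0.021,-0.255,-0.41,0,-0.117,0],
    [0,-0.0236,-0.255,-0.4668,0,-0.117,0],
  ],
)

```text
clock: 9.85
tcp_pos: [0.5705, -0.1941, 0.2837]
ee_rot: [[0.966, 0.0, -0.26], [0.26, -0.0, 0.966], [0.0, -1.0, -0.0]]
wrist_force: [2.1, 0.6, -4.1]
gripper_width: 0.0227
```

Call:
send_rows(
  commands=[
    [0,0,0,0,0,0,0],
    [0,0,0,0,0,0,0],
  ],
)

```text
clock: 10.1
tcp_pos: [0.5706, -0.1922, 0.2833]
ee_rot: [[0.966, -0.0, -0.259], [0.259, 0.001, 0.966], [-0.0, -1.0, 0.001]]
wrist_force: [-0.5, 0.2, -4.3]
gripper_width: 0.0231
```

```bash
python3 w.py w8
python3 - <<'E'
from h import *
im=optics.read_camera("side")[:,:,::-1]
cv2.imwrite('pics/side2.png',cv2.resize(im[60:240,180:400],None,fx=3.3,fy=3.3,interpolation=cv2.INTER_CUBIC))
E
```

```text
10.1 [ 0.57055929 -0.19219759  0.28325751] [-26.6  19.7  15.7  86.1   0.   48.4] [-0.46571301  0.20985742 -4.31765263] 0.023109681786743323
[[0.9658, -0.0005, -0.2591], [0.2591, 0.0006, 0.9658], [-0.0003, -1.0, 0.0007]]
```

View pics/w8b.png

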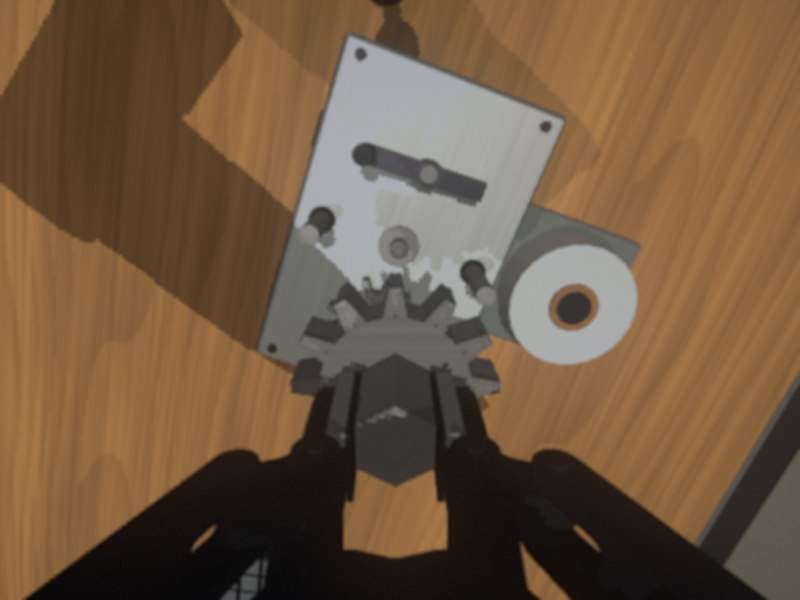

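View pics/side2.png

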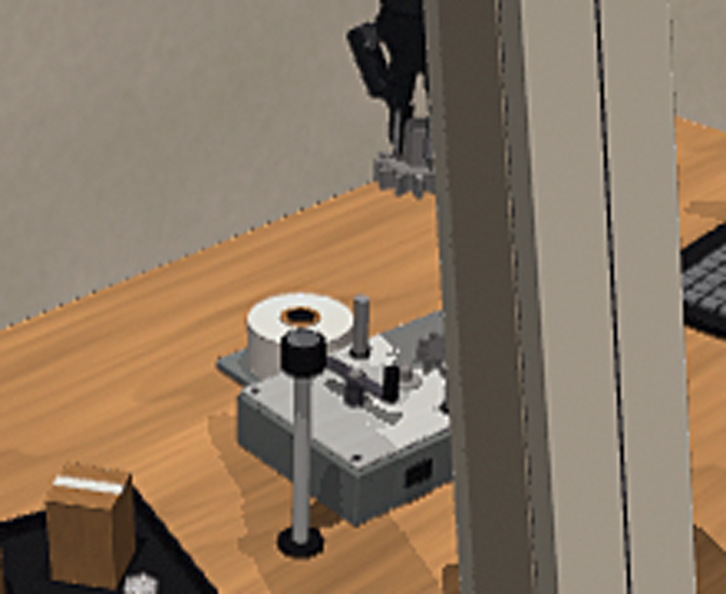

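Run:
```python
import cv2
im=cv2.imread('pics/w8.png')
cv2.imwrite('pics/w8c.png',cv2.resize(im[170:260,180:325],None,fx=5.4,fy=5.4,interpolation=cv2.INTER_CUBIC))
cv2.imwrite('pics/w8d.png',cv2.resize(im[20:200,160:375],None,fx=3.2,fy=3.2,interpolation=cv2.INTER_CUBIC))
```

```text
(no output)
```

View pics/w8c.png

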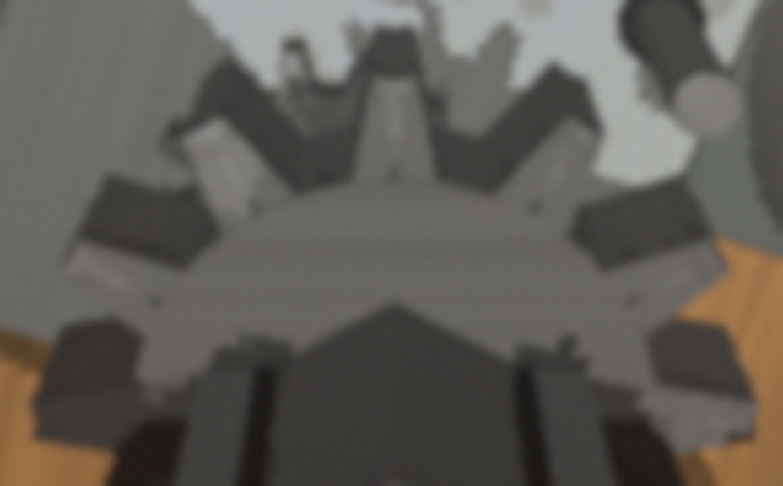

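View pics/w8d.png

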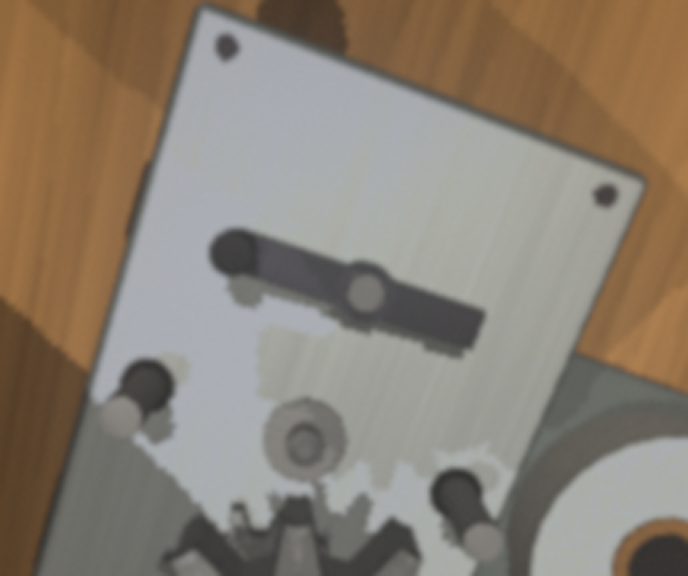

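Run:
```python
from h import *
import pickle
from scipy.optimize import least_squares
s=pickle.load(open('w8.pkl','rb'))
R=s["ee_rot"];p=s["tcp_pos"]
def tool(u,v,y,f,ox,oy):
    o,w=ray("wrist",((u+.5)/f-.5+ox,(v+.5)/f-.5+oy),s); o=R.T@(o-p);w=R.T@w
    return o+w*(y-o[1])/w[1]
T=np.array([tool(*q,.007,5.4,180,170)[[0,2]] for q in [(76,253),(205,130),(395,78),(587,127),(716,254)]])
# tool x right, z up
ang=np.radians([150,120,90,60,30])
f=lambda q:np.concatenate([T[:,0]-q[0]-.0365*np.cos(ang+q[2]),T[:,1]-q[1]-.0365*np.sin(ang+q[2])])
r=least_squares(f,[0,0,0]);print("gear ctr tool x,z",r.x[:2],"rot deg",np.degrees(r.x[2]),"res",np.abs(r.fun).max())
d=lambda u,v,z:atz("wrist",((u+.5)/3.2-.5+160,(v+.5)/3.2-.5+20),z,s)
print("sp",d(305,444,.079),"seat",d(305,437,.063),"pv",d(366,292,.0905),"hd",d(235,252,.1155))
s1,s2=d(227,46,.06),d(605,195,.06);print(s1,s2,np.linalg.norm(s1-s2),"yaw",np.arctan2(*(s2-s1)[1::-1]), np.arctan2(*(s1-s2)[1::-1])); print("mid",(s1+s2)/2)
```

```text
gear ctr tool x,z [-0.00104088  0.00041387] rot deg 0.0723087031478618 res 0.0003015531363806251
sp [ 0.5710166  -0.18866644  0.079     ] seat [ 0.57141155 -0.18972353  0.063     ] pv [ 0.57625873 -0.13116285  0.0905    ] hd [ 0.53255336 -0.12851048  0.1155    ]
[ 0.51140439 -0.06806224  0.06      ] [ 0.65049048 -0.0795079   0.06      ] 0.13955623841489354 yaw -0.08210689557039479 3.0594857580193984
mid [ 0.58094743 -0.07378507  0.06      ]
```

Call:
send_rows(
  commands=[
    [0,0.0015,0.05,0.0003,0,0,0],
    [0,0.0015,0.1,0.0003,0,0,0],
    [0,0.0015,0.14,0.0003,0,0,0],
    [0,0.0015,0.17,0.0003,0,0,0],
    [0,0.0015,0.17,0.0003,0,0,0],
    [0,0.0015,0.17,0.0003,0,0,0],
  ],
)

```text
clock: 10.95
tcp_pos: [0.573, -0.191, 0.115]
ee_rot: [[0.965, 0.002, -0.261], [0.261, -0.001, 0.965], [0.002, -1.0, -0.001]]
wrist_force: [-0.1, -0.4, -3.1]
gripper_width: 0.0232
```

```bash
python3 w.py w9
```

```text
10.95 [ 0.57300301 -0.19098746  0.11496354] [-26.4  23.   -3.9  63.    0.   48.5] [-0.13675903 -0.3813163  -3.11866838] 0.023171370537010228
[[0.9653, 0.0018, -0.2611], [0.2611, -0.0009, 0.9653], [0.0015, -1.0, -0.0013]]
```

View pics/w9b.png

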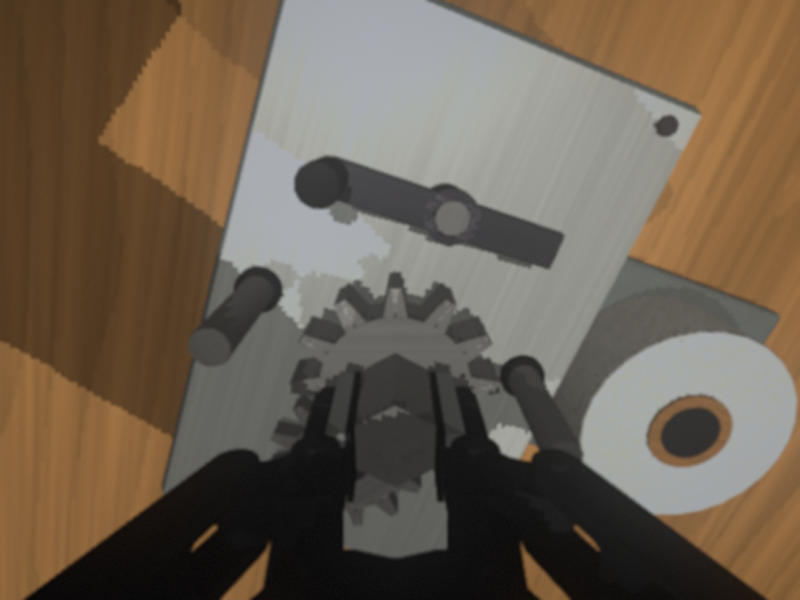

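Call:
send_rows(
  commands=[
    [0,-0.001,0.006,0,0,0,0],
    [0,-0.001,0.01,0,0,0,0],
    [0,-0.001,0.014,0,0,0,0],
    [0,-0.001,0.016,0,0,0,0],
    [0,-0.001,0.016,0,0,0,0],
  ],
)

```text
clock: 11.62
tcp_pos: [0.5714, -0.1916, 0.0971]
ee_rot: [[0.966, 0.0, -0.26], [0.26, 0.0, 0.966], [0.0, -1.0, 0.0]]
wrist_force: [1.8, 1.0, -3.9]
gripper_width: 0.0223
```

Call:
send_rows(
  commands=[
    [0,0,0.002,0,0,0,0],
    [0,0,0.004,0,0,0,0],
    [0,0,0.004,0,0,0,0],
  ],
)

```text
clock: 12.0
tcp_pos: [0.5714, -0.1915, 0.0931]
ee_rot: [[0.966, 0.0, -0.26], [0.26, 0.0, 0.966], [0.0, -1.0, 0.0]]
wrist_force: [2.9, 2.3, -4.7]
gripper_width: 0.023
```

Call:
send_rows(
  commands=[
    [0,0,0.002,0,0,0,0],
    [0,0,0.004,0,0,0,0],
    [0,0,0.005,0,0,0,0],
    [0,0,0.005,0,0,0,0],
  ],
)

```text
clock: 12.5
tcp_pos: [0.5715, -0.1915, 0.0882]
ee_rot: [[0.966, 0.0, -0.26], [0.26, 0.0, 0.966], [0.0, -1.0, 0.0]]
wrist_force: [4.2, 4.1, -2.2]
gripper_width: 0.0228
```

Call:
send_rows(
  commands=[
    [0,0.0005,0.001,0.0005,0,0,0],
    [0,0.0005,0.001,0.0005,0,0,0],
  ],
)

```text
clock: 12.75
tcp_pos: [0.5715, -0.1914, 0.0882]
ee_rot: [[0.966, 0.0, -0.26], [0.26, -0.001, 0.966], [0.0, -1.0, -0.001]]
wrist_force: [0.2, 2.4, 7.4]
gripper_width: 0.0228
```

Call:
send_rows(
  commands=[
    [45,0,0,0,0,0,0],
    [45,0,0,0,0,0,0],
    [45,0,-0.02,0,0,0,0],
    [45,0,-0.07,0,0,0,0],
    [45,0,-0.12,0,0,0,0],
    [45,0,-0.16,-0.04,0,0,0],
    [45,0,-0.16,-0.04,0,0,0],
    [45,0,-0.16,-0.04,0,0,0],
  ],
)

```text
clock: 13.75
tcp_pos: [0.5816, -0.2297, 0.2463]
ee_rot: [[0.966, -0.001, -0.259], [0.259, 0.001, 0.966], [-0.001, -1.0, 0.001]]
wrist_force: [0.1, 0.6, -1.1]
gripper_width: 0.0387
```

```bash
python3 w.py w10
python3 - <<'E'
from h import *
im=cv2.imread('pics/w10.png')
cv2.imwrite('pics/w10c.png',cv2.resize(im[50:230,160:350],None,fx=3.3,fy=3.3,interpolation=cv2.INTER_CUBIC))
im=optics.read_camera("side")[:,:,::-1]
cv2.imwrite('pics/side3.png',cv2.resize(im[120:230,230:370],None,fx=5,fy=5,interpolation=cv2.INTER_CUBIC))
E
```

```text
13.75 [ 0.58160987 -0.22970675  0.24630506] [-29.2  22.3  14.4  82.2  -0.   45.7] [ 0.10904617  0.57267143 -1.10046233] 0.038682051003616526
[[0.9658, -0.0014, -0.2594], [0.2594, 0.0006, 0.9658], [-0.0012, -1.0, 0.001]]
```

View pics/w10c.png

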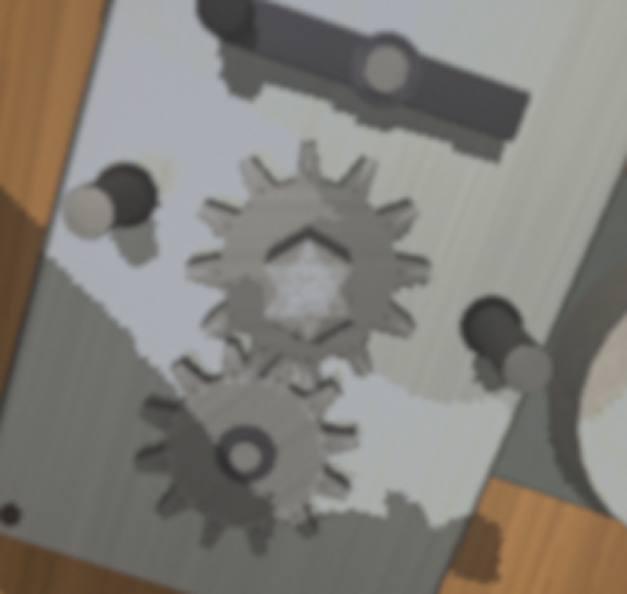

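View pics/side3.png

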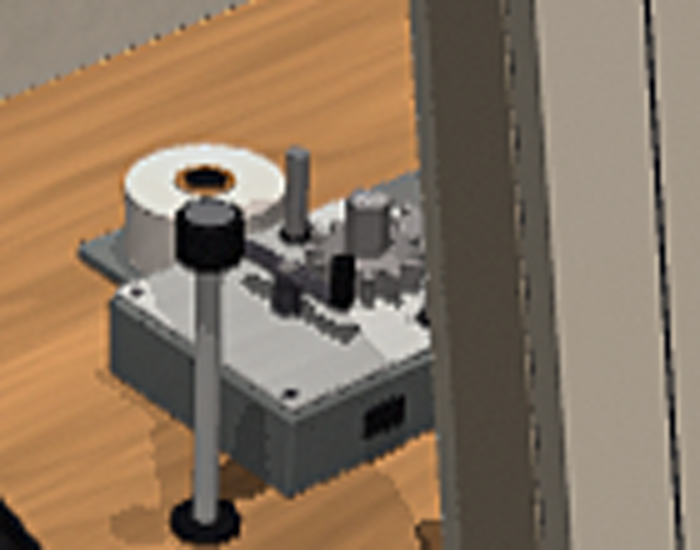

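Run:
```python
from h import *
import pickle
s=pickle.load(open('w10.pkl','rb'))
d=lambda u,v,z:atz("wrist",((u+.5)/3.3-.5+160,(v+.5)/3.3-.5+50),z,s)
T=[(308,145),(367,163),(410,208),(428,270),(405,332),(365,370),(190,268),(207,208),(252,163)]
from scipy.optimize import least_squares
for z in (.081,.091):
    P=np.array([d(*t,z)[:2] for t in T]); r=least_squares(lambda q:np.hypot(*(P-q[:2]).T)-q[2],[.57,-.19,.036]);print(z,r.x,np.abs(r.fun).max())
pv=d(386,68,.0905);print("hub top",d(308,285,.115),"pv",pv)
s=telemetry.sense()
b=lambda u,v,z:atz("wrist",((u+.5)/3.3-.5+160,(v+.5)/3.3-.5+50),z,s)
hd=b(227,8,.1155);h=hd-pv;print(hd,np.hypot(*h[:2]),np.arctan2(h[1],h[0])-np.pi/2+.08)
```

```text
0.081 [ 0.57036968 -0.19136594  0.03540339] 0.0005925263230586245
0.091 [ 0.56998052 -0.18992813  0.03425167] 0.0005732506884089592
hub top [ 0.56991768 -0.19037687  0.115     ] pv [ 0.57614373 -0.13129115  0.0905    ]
[ 0.53249215 -0.12883304  0.1155    ] 0.04372074270379279 1.5945436199787615
```

Call:
send_rows(
  commands=[
    [45,-0.01,0,0.055,0,0.1,0],
    [45,-0.021,0.03,0.111,0,0.175,0],
    [45,-0.021,0.08,0.111,0,0.175,0],
    [45,-0.021,0.086,0.111,0,0.175,0],
    [45,-0.021,0.086,0.111,0,0.175,0],
  ],
)

```text
clock: 14.48
tcp_pos: [0.5332, -0.1282, 0.1618]
ee_rot: [[0.996, -0.0, -0.088], [0.088, 0.0, 0.996], [-0.0, -1.0, 0.0]]
wrist_force: [0.1, 1.0, 0.3]
gripper_width: 0.0382
```

```bash
python3 w.py w11
```

```text
14.475 [ 0.53317034 -0.1281662   0.16176729] [-22.3  16.3  -6.9  66.8  -0.   62.7] [0.11658116 0.9743311  0.28109937] 0.03823150447961548
[[0.9961, -0.0004, -0.0879], [0.0879, 0.0001, 0.9961], [-0.0004, -1.0, 0.0001]]
```

View pics/w11b.png

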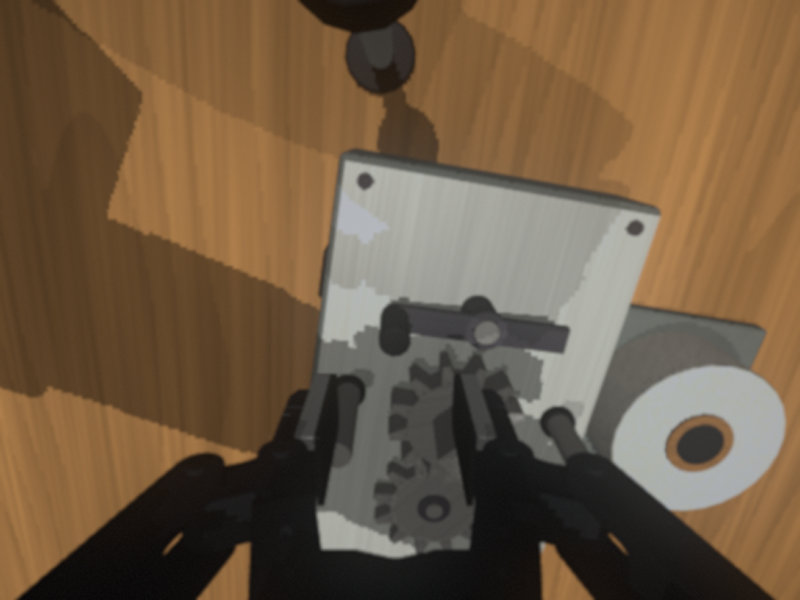

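Call:
send_rows(
  commands=[
    [45,-0.0005,0.04,0,0,0,0],
    [45,-0.0005,0.066,0,0,0,0],
    [45,-0.0005,0.066,0,0,0,0],
    [0,-0.0005,0.066,0,0,0,0],
    [0,-0.0005,0.066,0,0,0,0],
    [0,-0.0005,0.066,0,0,0,0],
    [0,-0.0005,0.066,0,0,0,0],
  ],
)

```text
clock: 15.4
tcp_pos: [0.5329, -0.1286, 0.0972]
ee_rot: [[0.996, 0.002, -0.088], [0.088, -0.002, 0.996], [0.002, -1.0, -0.002]]
wrist_force: [-3.5, -1.6, 5.8]
gripper_width: 0.0114
```

Run:
```python
from h import *
s=telemetry.sense();R=np.array(s["ee_rot"]);p=np.array(s["tcp_pos"]);print(p,s["wrist_force"],s["gripper_width"])
pv=np.array([.5766,-.1322]); v=p[:2]-pv; print(np.hypot(*v),np.arctan2(v[1],v[0])-np.pi/2+.08)
for f in -np.arange(.125,1.51,.125):
    c,q=np.cos(f),np.sin(f); w=np.array([[c,-q],[q,c]])@v-v
    print(round(f,3),np.round([R[:2,0]@w,R[:2,2]@w],4))
```

```text
[ 0.53285115 -0.12863538  0.09717416] [-3.50809928 -1.59587844  5.82405139] 0.011364964044124376
0.043893829468487335 1.5694968446618272
-0.125 [0.0013 0.0053]
-0.25 [0.0032 0.0105]
-0.375 [0.0057 0.0153]
-0.5 [0.0088 0.0198]
-0.625 [0.0125 0.0239]
-0.75 [0.0166 0.0275]
-0.875 [0.0212 0.0306]
-1.0 [0.0261 0.033 ]
-1.125 [0.0313 0.0348]
-1.25 [0.0366 0.036 ]
-1.375 [0.0421 0.0365]
-1.5 [0.0476 0.0363]
```

Call:
send_rows(
  commands=[
    [0,0.0013,0,0.0053,0,0.125,0],
    [0,0.0032,0,0.0105,0,0.25,0],
    [0,0.0057,0,0.0153,0,0.375,0],
    [0,0.0088,0,0.0198,0,0.5,0],
    [0,0.0125,0,0.0239,0,0.625,0],
    [0,0.0166,0,0.0275,0,0.75,0],
    [0,0.0212,0,0.0306,0,0.875,0],
    [0,0.0261,0,0.033,0,1.0,0],
    [0,0.0313,0,0.0348,0,1.125,0],
    [0,0.0366,0,0.036,0,1.25,0],
    [0,0.0421,0,0.0365,0,1.375,0],
    [0,0.0474,0,0.0363,0,1.49,0],
  ],
)

```text
clock: 16.9
tcp_pos: [0.5775, -0.0871, 0.0972]
ee_rot: [[0.165, 0.003, 0.986], [-0.986, 0.001, 0.165], [-0.0, -1.0, 0.003]]
wrist_force: [-1.0, 4.4, 5.3]
gripper_width: 0.0113
```

Call:
send_rows(
  commands=[
    [0,0,0,0,0,0,0],
    [0,0,0,0,0,0,0],
  ],
)

```text
clock: 17.15
tcp_pos: [0.5777, -0.0871, 0.0972]
ee_rot: [[0.169, 0.004, 0.986], [-0.986, 0.001, 0.169], [-0.0, -1.0, 0.004]]
wrist_force: [-0.2, 4.4, 6.0]
gripper_width: 0.0116
```

```bash
python3 w.py w12
python3 - <<'E'
from h import *
s=telemetry.sense();p=np.array(s["tcp_pos"])
v=p[:2]-np.array([.5766,-.1322]); print(np.hypot(*v),np.arctan2(v[1],v[0])-np.pi/2+.08)
E
```

```text
17.15 [ 0.57765927 -0.08710052  0.09723799] [-1.690e+01  2.190e+01 -8.500e+00  5.940e+01  1.000e-01  1.534e+02] [-0.15358038  4.4236732   5.9685072 ] 0.011612426864833861
[[0.1687, 0.0035, 0.9857], [-0.9857, 0.0008, 0.1687], [-0.0002, -1.0, 0.0036]]
0.04508713958799935 0.05662300494397925
```

View pics/w12b.png

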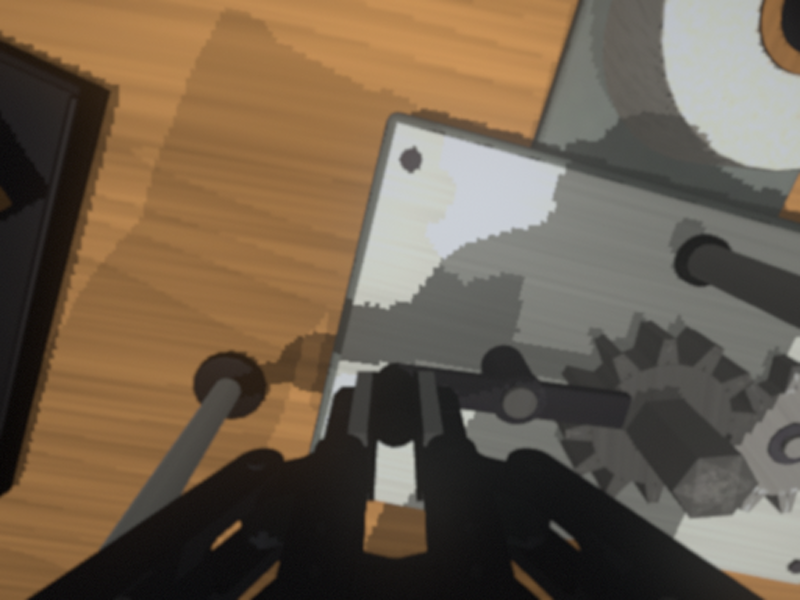

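Call:
send_rows(
  commands=[
    [0,0,0,0.0025,0,0.05,0],
    [0,0,0,0.0025,0,0.05,0],
  ],
)

```text
clock: 17.45
tcp_pos: [0.58, -0.0871, 0.0972]
ee_rot: [[0.118, 0.003, 0.993], [-0.993, -0.0, 0.118], [0.0, -1.0, 0.003]]
wrist_force: [-0.1, 3.3, 6.3]
gripper_width: 0.0111
```

Call:
send_rows(
  commands=[
    [45,0,0,0,0,0,0],
    [45,0,0,0,0,0,0],
    [45,0,-0.03,0,0,0,0],
    [45,0,-0.08,0,0,0,0],
    [45,0,-0.13,0,0,0,0],
    [45,0.0,-0.18,-0.02,0,0,0],
    [45,0.0,-0.18,-0.04,0,0,0],
    [45,0.0,-0.18,-0.04,0,0,0],
  ],
)

```text
clock: 18.45
tcp_pos: [0.5385, -0.0922, 0.2762]
ee_rot: [[0.118, 0.001, 0.993], [-0.993, -0.001, 0.118], [0.001, -1.0, 0.001]]
wrist_force: [0.5, 0.8, 0.3]
gripper_width: 0.0384
```

```bash
python3 w.py w13
python3 - <<'E'
from h import *
im=optics.read_camera("side")[:,:,::-1]
cv2.imwrite('pics/side4.png',cv2.resize(im[120:280,130:370],None,fx=3.3,fy=3.3,interpolation=cv2.INTER_CUBIC))
E
```

```text
18.45 [ 0.53852514 -0.09220582  0.27618852] [-18.5  13.9   6.5  82.5  -0.  154.7] [0.46519296 0.83091603 0.32270443] 0.038389007819067164
[[0.1179, 0.0012, 0.993], [-0.993, -0.0006, 0.1179], [0.0007, -1.0, 0.0012]]
```

View pics/w13b.png

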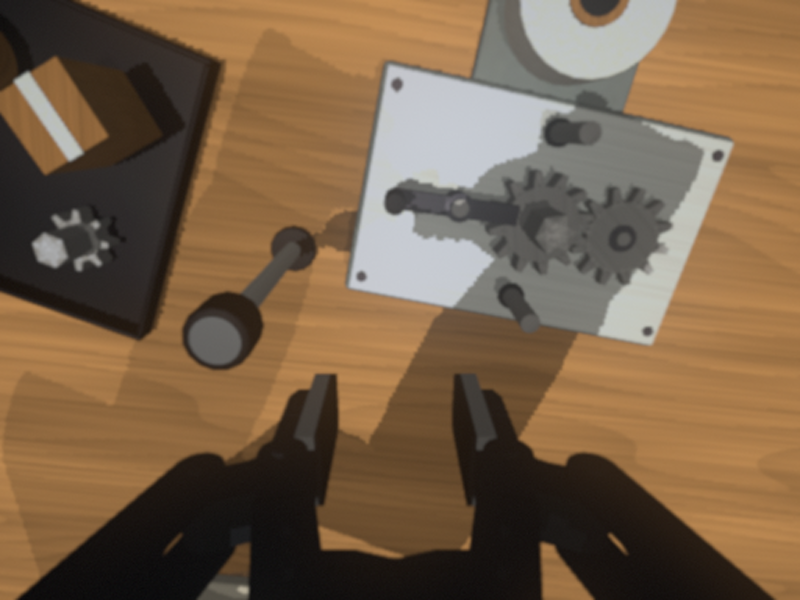

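View pics/side4.png

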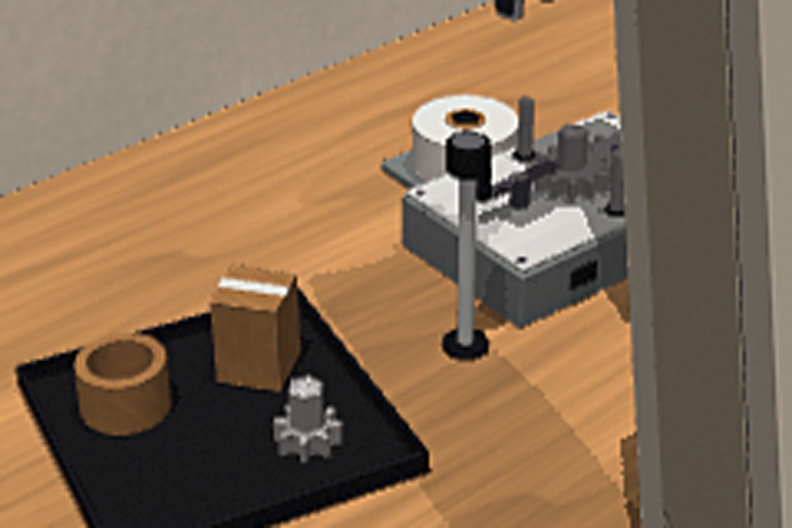

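Run:
```python
from h import *
import pickle
s=pickle.load(open('w13.pkl','rb'))
b=lambda u,v,z:atz("wrist",((u+.5)/1.5625-.5,(v+.5)/1.5625-.5),z,s)
hd=b(398,201,.1155);pv=b(459,205,.0905);h=hd-pv;print(hd,pv,np.hypot(*h[:2]),"keeper",np.arctan2(h[1],h[0])-np.pi/2+.08,"hub top",b(554,236,.115),"small",b(47,249,.057))
workorder.finish_job()
```

```text
[ 0.57969806 -0.0886541   0.1155    ] [ 0.57848041 -0.13058886  0.0905    ] 0.041952428822421076 keeper 0.05097140082666078 hub top [ 0.56941778 -0.19058295  0.115     ] small [0.50371695 0.17518654 0.057     ]
the job is handed in; nothing more can be done
```

The large gear is on the spindle, meshed with the drive gear and fully home, and the keeper is closed over it. I handed the job in with the clock at about 18.5 s of the 72 s allowed; no verdict was reported.

**Last checks**
- **Gear height:** the tool stopped at z = 0.0882 m, where the gear should be home, and the upward force rose by about 10 N when I pressed on. The wrist picture shows the teeth meshed.
- **Gear centring:** by wrist camera the gear axis was about 1–2 mm from my spindle estimate. The limit is 3 mm, and the camera is good to about 2 mm.
- **Keeper:** measured in the picture it stands at about 0.05 rad, against a limit of 0.2 rad. The gripper is open and about 16 cm clear above the keeper handle.
- **Things in the tray:** the small gear measures within about 2 mm of its starting position. The roll and carton I checked only by eye in the side picture, where they look unmoved.

**One slip:** when I let go of the opened keeper, I repeated a shift by mistake and the tool moved about 45 mm sideways as it opened. The pictures afterwards showed the keeper still open at about 1.5 rad, the wrist force was near zero, and nothing else had moved.

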